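# Change the cassette in the sloped reader

### The arm

A 6-joint arm with a two-finger parallel gripper is mounted at the origin on a cart in front of the work surface, level with it; the furniture and walls round the work are solid. World frame = base frame: x ahead of the robot, y to its left, z up, the work surface at z = 0. Lengths are in m, angles in rad, forces in N, time in s.
With the tool pointing down it reaches from about 0.275 to 0.75 m from the base axis. Payload 10.2 kg.
Tool frame: the origin (TCP) lies midway between the tips of the shut fingers; the grasp point (between the pads) lies 19 mm behind it; z points along the fingers, y is the line along which they close (so a half turn about z gives the same grasp; the last joint's range is limited). The gripper opens to 88 mm and grips with 3 to 60 N. Pads are 18 mm wide; open, the fingers measure 123 mm over their backs; the gripper's body (75 mm by 187 mm) begins 45 mm behind the grasp point.
Start: joints at [0.914, 0.313, 1.498, -0, 1.331, -0.223], TCP at [0.221, 0.476, 0.216] pointing down, gripper open.
Joint ranges: [-2.94, 2.94], [-0.97, 2.17], [0.19, 2.56], [-1.23, 4.37], [0.02, 3.11], [-2.88, 2.88]. Speed limits (rad/s): [2.39, 2.39, 3.01, 3.14, 3.14, 3.14].

### API

Orientations are given as a unit quaternion [w, x, y, z].
In Python, from station import * gives the robot as it stands.
- The arm moves only by the shell command python3 -m creep 'ROWS' [FORCE]. ROWS is JSON, a list of rows, each a list of 7 numbers: the shift along the tool's x, y, z in mm, then the turn, a rotation vector about the tool's x, y, z in degrees, then the opening, from 0 (shut) to 1 (fully open). A call has 1 to 12 rows; each row shifts and turns the commanded pose from where the row before left it, along the tool's axes as they then stand; what a row does not reach is not made up. A row lasts 1/10 s, in which the tool goes at most 50 mm and 8.59 degrees, less where a joint would pass 70% of its speed; a pose out of reach is approached as far as the arm can. A call with a gripper value outside its range is refused whole. The fingers move at their own pace and stop on an object; FORCE is the grip in N (left out, the last holds). Time passes only in rows, so rows that do not move let the fingers close. It gives the time, the measured TCP pose, the force, the opening and the grip force at its end, in the units of the state.
- get_obs(): the state, without advancing time (a new reading comes with each control period).
- capture(name): name is "scene" or "top" or "wrist"; returns the picture (480x640x3 uint8, blue, green, red); there is no depth.
- calibration(name): a dict with "mtx" (3x3 intrinsics, pixels), "distortion" ([k1, k2, p1, p2, k3] as OpenCV has them; the pictures are not rectified), "R" (3x3) and "t" (3): a world point X has camera coordinates R X + t; the wrist camera has in their place "T_tool_cam" (4x4, takes a point from camera to tool coordinates, whose origin is the TCP and whose axes are the flange's). Camera axes: x right, y down, z forward; pixel columns grow to the right and rows downward; lengths in m; the calibration is good to about 2 mm. A picture is of the moment at which its call begins: read the wrist's pose just before it. calibration takes no time and is no camera call.
- close_job(): hands the job in; it is judged then, once.
The state is a dict: "clock": time; "qpos": joint angles; "joint_vel": joint speeds; "joint_torque": joint torques, N m; "position": TCP position; "tcp_rot": TCP orientation; "force": force on the tool from outside, world axes, zero at the start; "moment": the same for the moment, N m; "gripper_width": finger opening in m; "gripper_force": force on a finger pad.
Only numpy, scipy, OpenCV 4.12 (cv2) and the standard library are available. Lean on these libraries where they do the work, as an engineer would, in place of code of your own. Each camera call takes 0.05 s, during which the arm holds its last target. There are 200 camera calls.

### The job

Change the cassette in the white reader: first slide the finished cassette out of the reader and put it down, fully home, in the free place of the metal rack. Then take the fresh cassette (the plate in the rack with the tall narrow tab, not the one with the low wide tab) and slide it fully home into the reader's slot. Leave everything else where it stands.

Things in the scene. Friction and masses are not known exactly. Their poses are not given: they have to be found in the camera images.
- finished: Finished cassette, in the reader's slot at the start. White plate with a grey window: 66 mm wide (x), 8 thick (y), 80 tall (z), lowest 6 mm tapered to 60 x 5; above it a middle tab 30 wide, 8 thick, from z = 80 to 118, to be gripped across its thickness. 0.12 kg. Origin: middle of its bottom edge. z points along the tab, leaning 0.6 rad from vertical to the front; y is level, x points back and up.
- fresh: Fresh cassette, the same shape, size and axes as the finished one (window, tall narrow tab); stands at the start in one of the rack's three places. Origin: middle of its bottom edge.
- dam: Blank dam plate in another of the rack's places: the same 66 x 8 x 80 mm body, but without window and with a low wide tab (60 mm wide, from z = 80 to 91 mm) instead of the tall narrow one. Not wanted. Origin: middle of its bottom edge, same axes.
- pad: Thin cork pad, 60 x 10 x 2 mm, fixed on the floor of the rack's free place. Origin: middle of that place's floor under the pad; axes as those of a plate standing there (z up along the slope). A plate at home there has its origin at x = 0, y = 0, z = 2 mm in this frame.
- reader_slot: The reader's slot. Origin: middle of its floor, where the origin of a cassette lies when home; axes as those of a cassette at home (z up along the slot, 0.6 rad from vertical). Free from x = -33 mm (lower guide, on which the plate's edge rests) to +36 and y = -5.5 to +5.5: 3 mm of play in all. Guides reach z = 52 mm, then flare out by 4 mm up to z = 64.
- reader: White reader, fixed, 165 x 120 mm foot; origin on the bench, 34 mm below the slot's floor centre; x to its back, y to its left, z up. Column at x = 40 to 80 mm, y = -45 to 45. Its head overhangs the slot at x = -40 to 85, y = -55 to 55, z = 196 to 238 mm, so the tool must lean with the cassette, which goes in and out along the slope.
- rack: Metal rack, fixed, 140 x 165 mm foot; origin on the bench under its middle place, x to its back, y to its left, z up. Three sloped places side by side at y = -58, 0, 58 mm, floor centres 34 mm up, leaning 0.6 rad like the slot. Each free from x = -33 to +37 and y = -6 to 6 in a plate's axes; guides 46 mm deep, then flared by 4 mm up to 58.
- bottle_mid: Bystander: amber dropper bottle, 32 mm across, 96 mm tall, standing between or near reader and rack; origin at the centre of its foot
- bottle_back: Bystander: second amber dropper bottle, 32 mm across, 96 mm tall, further back; origin at the centre of its foot
- timer: Bystander: small bench timer lying flat, 66 x 62 x 21 mm, nearest the robot; origin under its centre
- cap_loose: Bystander: ribbed screw cap, 46 mm across, 18 mm tall, on the left of the bench; origin under its centre
- jar_loose: Bystander: small open glass jar, 52 mm across, 90 mm tall, on the left of the bench; origin at the centre of its foot
- weighing_bottle: Bystander: low glass dish, 61 mm across, 27 mm tall, on the right of the bench; origin at the centre of its foot
Mind the look-alikes: they are no part of the job. Leave any yellow look-alike of the finished alone.

How it is judged:
By the outcome, as a careful person would: the job done as asked, in the order asked, and still so for the second after the job is handed in, with the robot touching nothing.
It also fails if it takes over 72 s, if anything falls off the work surface, if the arm or the gripper's body presses on something with over 40 N, if the wrist force passes 120 N, or if a joint passes its speed limit or range.

## Working session

There is one attempt and no reset: what is moved stays moved. The work goes in short steps, Python scripts to look and compute and a shell command to move; the robot and the scene stay as the last step left them, time stands still between calls to the robot, and variables do not carry over. Pictures are saved under pics/ and viewed, at most 13 in all, crops included, and the job is handed in when it is done.

```bash
ls; mkdir -p pics; python3 - <<'E'
from station import *
import cv2
o=get_obs(); print(o['clock'],o['position'],o['tcp_rot'],o['gripper_width'])
for n in("scene","top","wrist"):
    cv2.imwrite(f"pics/{n}0.png",capture(n))
    print(n,calibration(n))
E
```

```text
pics
0.0 [0.22051795 0.47615951 0.21528686] [-2.66385349e-04  2.15220406e-01  9.76565308e-01 -5.52118339e-04] 0.08808517873565595
scene {'mtx': array([[573.62449735,   0.        , 315.63165569],
       [  0.        , 573.62449735, 240.12807642],
       [  0.        ,   0.        ,   1.        ]]), 'distortion': array([-0.06000131,  0.        ,  0.        ,  0.        ,  0.        ]), 'R': array([[ 0.88667344, -0.46226441,  0.01103785],
       [-0.35032935, -0.68716687, -0.63645191],
       [ 0.30179391,  0.56045812, -0.7712374 ]]), 't': array([-0.4655433 ,  0.25280682,  1.20680268])}
top {'mtx': array([[571.02487725,   0.        , 315.36889465],
       [  0.        , 571.02487725, 234.26194455],
       [  0.        ,   0.        ,   1.        ]]), 'distortion': array([-0.18368798,  0.        ,  0.        ,  0.        ,  0.        ]), 'R': array([[-0.00421813, -0.99996271,  0.00753537],
       [-0.99547606,  0.00348371, -0.09494882],
       [ 0.09491903, -0.00790179, -0.99545364]]), 't': array([0.0099285 , 0.52017402, 1.29176793])}
wrist {'mtx': array([[373.96951016,   0.        , 316.13396651],
       [  0.        , 373.96951016, 234.93626213],
       [  0.        ,   0.        ,   1.        ]]), 'distortion': array([-0.0362178,  0.       ,  0.       ,  0.       ,  0.       ]), 'T_tool_cam': array([[-9.37834799e-04, -9.47969524e-01, -3.18359707e-01,
         8.38195138e-02],
       [ 9.99999495e-01, -7.74115484e-04, -6.40773421e-04,
        -8.20622558e-04],
       [ 3.60986496e-04, -3.18360147e-01,  9.47969771e-01,
        -1.70120846e-01],
       [ 0.00000000e+00,  0.00000000e+00,  0.00000000e+00,
         1.00000000e+00]])}
```

View pics/scene0.png

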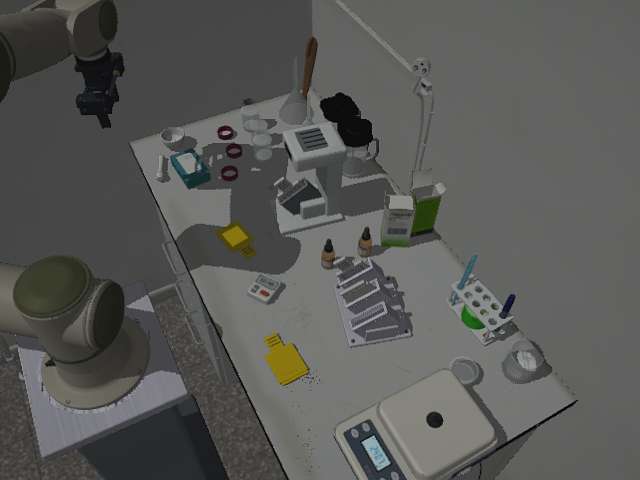

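View pics/top0.png

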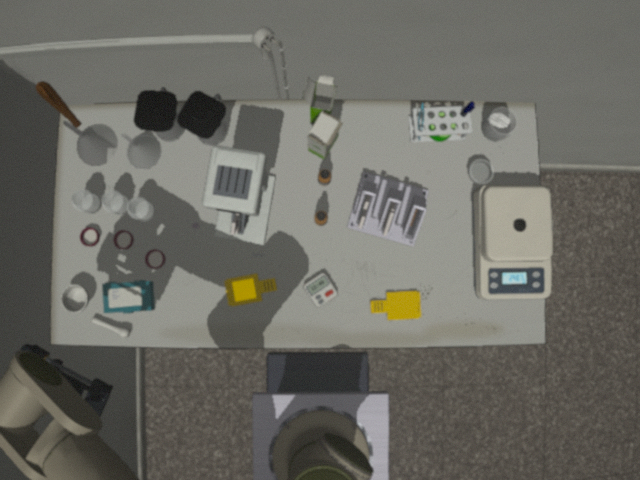

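The scene view shows the reader at about (310,180) with a cassette tab at (290,190), and the rack at about (370,300). In the top view the reader is at (238,195) and the rack at (388,205). Next I'll zoom in on both.

```bash
python3 - <<'E'
import cv2,numpy as np
s=cv2.imread('pics/scene0.png');t=cv2.imread('pics/top0.png')
def c(im,x,y,w=100,h=75):
    return cv2.resize(cv2.convertScaleAbs(im[y:y+h,x:x+w],alpha=1.3),(400,300),interpolation=cv2.INTER_CUBIC)
cv2.imwrite('pics/z0.png',np.vstack([np.hstack([c(t,190,170),c(t,338,165)]),np.hstack([c(s,260,165),c(s,325,255,120,90)])]))
E
```

```text
(no output)
```

View pics/z0.png

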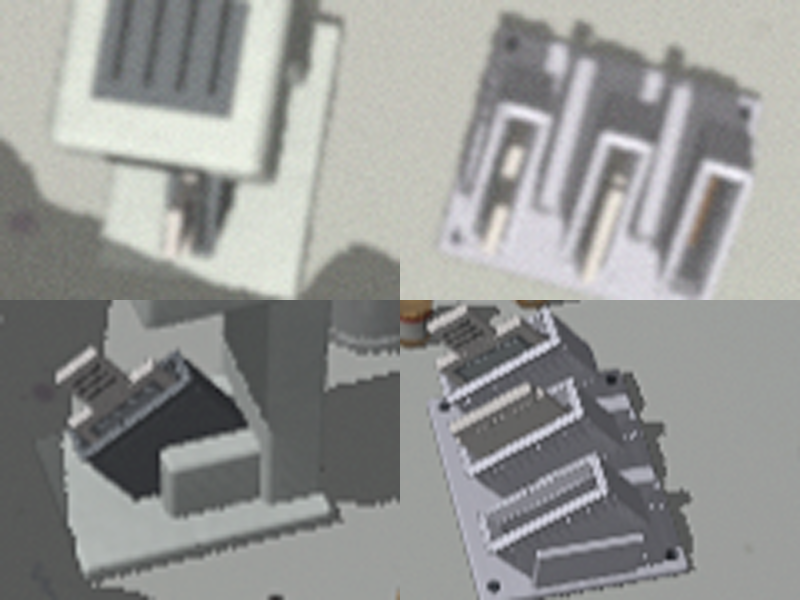

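The zoom shows the fresh cassette (tall tab) in the rack's left place, the dam in the middle, and the free place with the cork pad on the right. The reader's cassette tab is in front of the head. I'll get rough poses now from the foot and head corners.

```bash
cat > h.py <<'E'
from station import *
import cv2, numpy as np
from scipy.spatial.transform import Rotation as Ro
def Rq(q): return Ro.from_quat([q[1],q[2],q[3],q[0]])
def ext(n,o=None):            # camera centre, R world->cam, K, d
    c=calibration(n)
    if 'R' in c: R,t=c['R'],c['t']
    else:
        T=c['T_tool_cam']; Rt=Rq(o['tcp_rot']).as_matrix()
        Rwc=Rt@T[:3,:3]; C=Rt@T[:3,3]+np.array(o['position']); R=Rwc.T; t=-R@C
    return R,t,c['mtx'],c['distortion']
def ray(n,px,o=None):
    R,t,K,d=ext(n,o)
    u=cv2.undistortPoints(np.array(px,float).reshape(-1,1,2),K,d)[:,0]
    D=np.c_[u,np.ones(len(u))]@R; return -R.T@t,D
def onz(n,px,z,o=None):
    C,D=ray(n,px,o); return C+D*((z-C[2])/D[:,2])[:,None]
def proj(n,X,o=None):
    R,t,K,d=ext(n,o); return cv2.projectPoints(np.array(X,float).reshape(-1,3),cv2.Rodrigues(R)[0],t,K,d)[0][:,0]
L=0.6
def frame(x,y,yaw,z=0.034):   # plate frame at slot floor (world): R,p
    return Ro.from_euler('z',yaw)*Ro.from_euler('y',-L), np.array([x,y,z])
def toolR(P): return P*Ro.from_euler('x',np.pi)*Ro.from_euler('z',np.pi)   # tool z=-plate z, tool x=-plate x
def delta(Rt,pt,o=None):
    o=o or get_obs(); R=Rq(o['tcp_rot']); p=np.array(o['position'])
    print('turn(deg, tool)',np.round(np.degrees((R.inv()*Rt).as_rotvec()),2))
    print('shift now-axes',np.round(1e3*R.inv().apply(pt-p),1),' after-turn-axes',np.round(1e3*Rt.inv().apply(pt-p),1))
E
python3 - <<'E'
from h import *
z4=lambda x,y,a,b,k=4.:(a+x/k-.4,b+y/k-.4)
hd=onz('top',[z4(55,145,190,170),z4(262,182,190,170)],.238)
print('head',hd, 'len',np.linalg.norm(hd[1]-hd[0]))
d=hd[0]-hd[1]; print('yaw',np.arctan2(-d[0],d[1]))
rk=onz('top',[z4(100,10,338,165),z4(362,95,338,165),z4(40,255,338,165)],.008)
print(rk,np.linalg.norm(rk[1]-rk[0]),np.linalg.norm(rk[2]-rk[0]))
d=rk[0]-rk[1]; print('yaw',np.arctan2(-d[0],d[1])); d=rk[0]-rk[2];print(np.arctan2(d[1],d[0]))
# scene: foot corners of rack
z3=lambda x,y:(325+x*.3-.35,255+(y)*.3-.35)
print(onz('scene',[z3(30,107),z3(283,268)],.008))
E
```

```text
head [[0.55633387 0.2279913  0.238     ]
 [0.53760916 0.12633826 0.238     ]] len 0.10336322064878667
yaw -0.18216026699810312
[[ 0.68144313 -0.10492404  0.008     ]
 [ 0.63048386 -0.26062359  0.008     ]
 [ 0.53543251 -0.06768023  0.008     ]] 0.163826724955771 0.1506857759725863
yaw -0.31630386733350135
-0.2497504145192674
[[ 0.5357466  -0.06925634  0.008     ]
 [ 0.62148225 -0.25695122  0.008     ]]
```

```bash
python3 - <<'E'
from h import *
P,p=frame(.586,.170,-.18); 
delta(toolR(P),p+P.apply([0,0,.21]))
print(proj('top',[p+P.apply([0,0,.118])]))
P,p=frame(.606,-.107,-.30); print(proj('top',[p+P.apply([0,0,.118])]))
E
```

```text
turn(deg, tool) [ -4.41 -34.21 -14.09]
shift now-axes [-345.5 -154.     8.1]  after-turn-axes [-239.6 -235.8  173.7]
[[233.87054992 229.66860616]]
[[360.46877942 218.98389409]]
```

```bash
python3 -m creep '[[0,0,0,-0.63,-4.89,-2.01,1],[0,0,0,-0.63,-4.89,-2.01,1],[0,0,0,-0.63,-4.89,-2.01,1],[0,0,0,-0.63,-4.89,-2.01,1],[0,0,0,-0.63,-4.89,-2.01,1],[0,0,0,-0.63,-4.89,-2.01,1],[0,0,0,-0.63,-4.89,-2.01,1]]' && python3 -m creep '[[-24,-23.6,17.4,0,0,0,0.6],[-24,-23.6,17.4,0,0,0,0.6],[-24,-23.6,17.4,0,0,0,0.6],[-24,-23.6,17.4,0,0,0,0.6],[-24,-23.6,17.4,0,0,0,0.6],[-24,-23.6,17.4,0,0,0,0.6],[-24,-23.6,17.4,0,0,0,0.6],[-24,-23.6,17.4,0,0,0,0.6],[-24,-23.6,17.4,0,0,0,0.6],[-24,-23.6,17.4,0,0,0,0.6],[0,0,0,0,0,0,0.6]]'; python3 - <<'E'
from h import *
P,p=frame(.586,.170,-.18); 
delta(toolR(P),p+P.apply([0,0,.21]))
o=get_obs(); print(o['position'],o['tcp_rot'],o['force'],o['gripper_width'],o['joint_vel'])
cv2.imwrite('pics/w1.png',capture('wrist'))
E
```

```text
clock: 0.85
position: [0.2205, 0.4765, 0.2159]
tcp_rot: [0.296, 0.085, 0.951, -0.026]
force: [0.6, -0.5, 0.3]
gripper_width: 0.0882
gripper_force: 0.0
clock: 1.95
position: [0.4717, 0.188, 0.2076]
tcp_rot: [0.295, 0.088, 0.951, -0.027]
force: [-0.3, 0.1, 0.9]
gripper_width: 0.0531
gripper_force: 0.0
turn(deg, tool) [-0.15  0.05 -0.27]
shift now-axes [ 2.6  2.8 -1.4]  after-turn-axes [ 2.6  2.8 -1.4]
[0.47172584 0.18796296 0.20764021] [ 0.29465401  0.0884354   0.95111576 -0.02714771] [-0.33468233  0.07500431  0.86618882] 0.05310932861755163 [ 0.09197229 -0.01266672  0.01867451 -0.03792885  0.03910545  0.11323348]
```

View pics/w1.png

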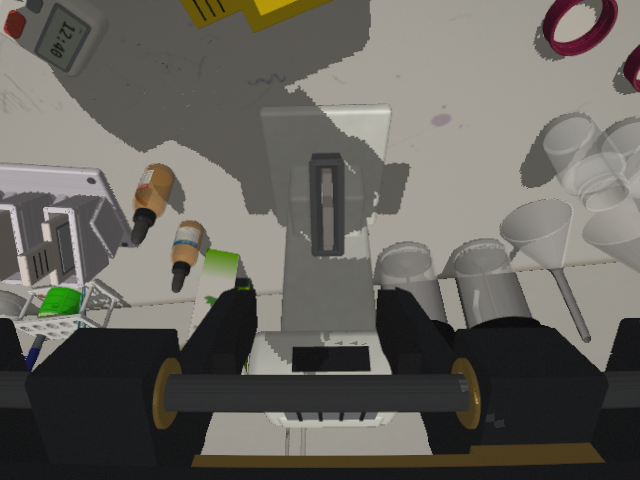

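The wrist view shows the reader slot end-on as a dark frame spanning (313..345, 155..255). The white plate inside is near column 327. I'll zoom in to tell the tab apart from the body.

```bash
python3 - <<'E'
from h import *
im=cv2.imread('pics/w1.png')
c=im[145:265,285:375]
cv2.imwrite('pics/z1.png',cv2.resize(cv2.convertScaleAbs(c,alpha=1.5),None,fx=5,fy=5,interpolation=cv2.INTER_NEAREST)[:600])
o=get_obs(); P,p=frame(.586,.170,-.18)
for X in([-.015,0,.118],[.015,0,.118],[-.033,0,.08],[.033,0,.08],[0,-.004,.118],[0,.004,.118],[-.033,0,.064],[.036,0,.064]): print(X,proj('wrist',p+P.apply(X),o))
E
```

```text
[-0.015, 0, 0.118] [[319.63077411 207.15961465]]
[0.015, 0, 0.118] [[319.69056527 246.23614482]]
[-0.033, 0, 0.08] [[319.29050675 173.61722036]]
[0.033, 0, 0.08] [[319.4288357  250.54449831]]
[0, -0.004, 0.118] [[314.20475609 227.05525584]]
[0, 0.004, 0.118] [[325.11874792 227.01698327]]
[-0.033, 0, 0.064] [[319.1844204  170.52855542]]
[0.036, 0, 0.064] [[319.32932448 247.29537493]]
```

View pics/z1.png

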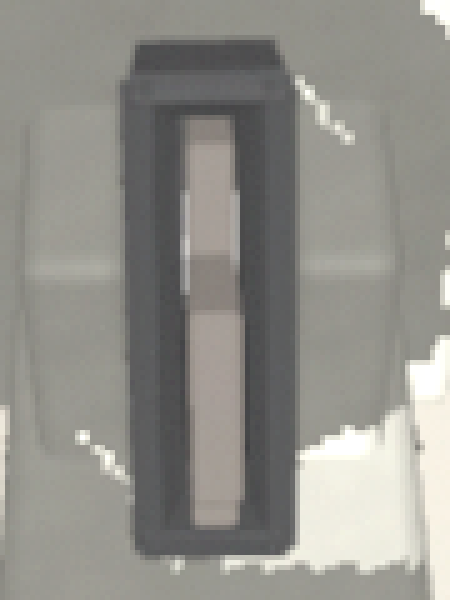

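The zoom shows the tab's top face at full-image rows 207–245 with its centre at column 328.5. The body shoulder reaches up to row 173. Depth and x match the guess; y is about 6.5 mm off and the yaw is slightly off. I'll refine this with edge fits.

```bash
cat >> h.py <<'E'
def onplate(n,px,P,p,z,o=None):   # pixels -> plate coords on plane plate-z = z
    C,D=ray(n,px,o); c=P.inv().apply(C-p); d=P.inv().apply(D); return c+d*((z-c[2])/d[:,2])[:,None]
def rows_edges(m,r0,r1):          # first/last set column per row
    out=[]
    for r in range(r0,r1):
        k=np.flatnonzero(m[r]); 
        if len(k): out.append((r,k[0]-.5,k[-1]+.5))
    return np.array(out)
E
python3 - <<'E'
from h import *
im=cv2.imread('pics/w1.png'); o=get_obs(); P,p=frame(.586,.170,-.18)
g=cv2.cvtColor(im,cv2.COLOR_BGR2GRAY).astype(int)
m=np.zeros(g.shape,bool); m[:,300:352]=(g[:,300:352]<75)
e=rows_edges(m,165,250); 
def fit(px,z,lab):
    X=onplate('wrist',px,P,p,z,o); k=np.polyfit(X[:,0],X[:,1],1); r=X[:,1]-np.polyval(k,X[:,0]); 
    k=np.polyfit(X[abs(r)<.001,0],X[abs(r)<.001,1],1); print(lab,'y0 mm',k[1]*1e3,'slope',k[0],'res',np.std(r)*1e3, 'x range',X[[0,-1],0]*1e3)
fit(np.c_[e[:,1],e[:,0]],.064,'frameL'); fit(np.c_[e[:,2],e[:,0]],.064,'frameR')
w=np.zeros(g.shape,bool); w[:,318:340]=g[:,318:340]>85
w2=(im[...,2].astype(int)-im[...,0]>3); 
t=rows_edges(w,209,244); print(g[225,315:345],im[225,328])
fit(np.c_[t[:,1],t[:,0]],.118,'tabL'); fit(np.c_[t[:,2],t[:,0]],.118,'tabR')
print('tab x ends',onplate('wrist',[(328.5,206.8),(328.5,244.8)],P,p,.118,o)*1e3)
print(g[200:212,328],g[240:256,328])
E
```

```text
frameL y0 mm -8.048527261193904 slope 0.021358190898039156 res 0.2876333847363223 x range [-37.67272235  37.61552986]
frameR y0 mm 21.094643273303962 slope 0.018488067757619443 res 0.0033298256078826216 x range [-37.56253536  37.71993064]
[ 60  59  54  53  53  52  48  66  98 105 107 106 105 107 106 106 105 102
  85  46  53  53  53  59  62  62  62  62  64  81] [101 106 112]
tabL y0 mm 2.3114486111527195 slope 0.028331369850698868 res 0.25784198263451596 x range [-13.6249913   12.44531772]
tabR y0 mm 9.731556810182886 slope 0.046552487712054745 res 0.21985413095592188 x range [-13.59859789  12.47229321]
tab x ends [[-15.24295283   6.38726299 118.        ]
 [ 13.88352066   6.56282549 118.        ]]
[ 88  89  87  88  88  89  89  99 106 106 108 107] [105 107 107 106 106 101 103 107 106 102  78  63  64  61  60  62]
```

```bash
cat >> h.py <<'E'
_P,_p=frame(.586,.170,-.18)
RD=frame(*( _p+_P.apply([-.0003,.0063,0]))[:2],-.156)
E
python3 - <<'E'
from h import *
print(RD[1]); delta(toolR(RD[0]),RD[1]+RD[0].apply([0,0,.15])); delta(toolR(RD[0]),RD[1]+RD[0].apply([0,0,.083]))
E
```

```text
[0.58688429 0.17624254 0.034     ]
turn(deg, tool) [-0.87  0.02 -1.35]
shift now-axes [ 1.6  5.9 59.2]  after-turn-axes [ 1.4  5.1 59.3]
turn(deg, tool) [-0.87  0.02 -1.35]
shift now-axes [  1.6   6.9 126.2]  after-turn-axes [  1.4   5.1 126.3]
```

```bash
python3 -m creep '[[0,0,0,-0.87,0.02,-1.35,0.6],[1.4,5.1,14.3,0,0,0,0.6],[0,0,25,0,0,0,0.6],[0,0,20,0,0,0,0.6],[0,0,0,0,0,0,0.6],[0,0,0,0,0,0,0.6]]'; python3 - <<'E'
from h import *
P,p=RD; delta(toolR(P),p+P.apply([0,0,.15])); delta(toolR(P),p+P.apply([0,0,.083]))
o=get_obs(); im=capture('wrist'); cv2.imwrite('pics/w2.png',im)
g=cv2.cvtColor(im,cv2.COLOR_BGR2GRAY).astype(int)
a=proj('wrist',p+P.apply([[-.015,0,.118],[.015,0,.118],[-.036,-.0146,.064],[.036,.0146,.064]]),o); print(a)
c=int(a[0,0]); r=int(a[:2,1].mean())
print('row',r,c-16,g[r,c-16:c+17])
x0,y0=c-80,r-100
cv2.imwrite('pics/z2.png',cv2.resize(cv2.convertScaleAbs(im[y0:y0+150,x0:x0+160],alpha=1.5),None,fx=4,fy=4,interpolation=cv2.INTER_NEAREST)); print(x0,y0)
E
```

```text
clock: 2.6
position: [0.502, 0.192, 0.1582]
tcp_rot: [0.295, 0.072, 0.953, -0.022]
force: [0.5, -1.1, -0.1]
gripper_width: 0.0528
gripper_force: 0.0
turn(deg, tool) [ 0.15 -0.    0.23]
shift now-axes [-1.1 -2.3  1.2]  after-turn-axes [-1.1 -2.3  1.3]
turn(deg, tool) [ 0.15 -0.    0.23]
shift now-axes [-1.1 -2.5 68.2]  after-turn-axes [-1.1 -2.3 68.3]
[[313.38569529 236.38255697]
 [313.337941   283.63503556]
 [292.80157643 182.68763517]
 [333.00053696 277.31138241]]
row 260 297 [ 63  63  64  62  56  54  52  53  54  61  85 103 107 108 108 107 108 107
 107 108 108 105  96  73  49  55  53  53  54  59  63  63  62]
233 160
```

View pics/z2.png

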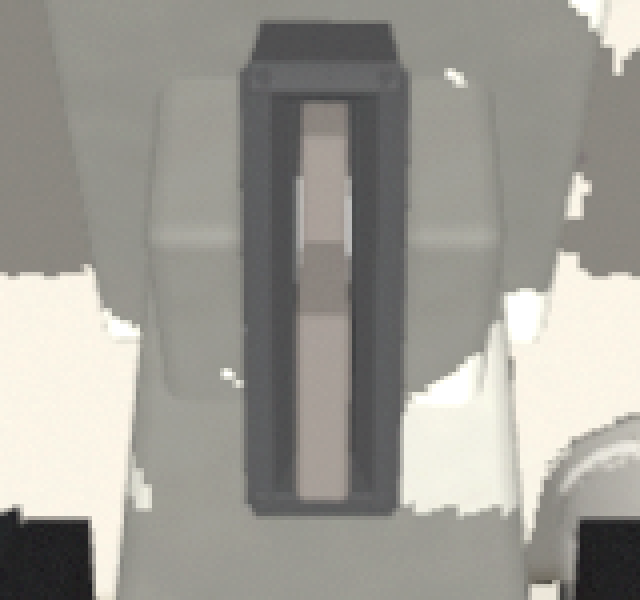

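The tab centre is at column 313.4, exactly where predicted. It's about 1 mm further along +x, and the frame is symmetric. I'll close in along the slope.

```bash
python3 -m creep '[[-2,-2.3,10,0.15,0,0.23,0.4],[0,0,20,0,0,0,0.4],[0,0,18,0,0,0,0.4],[0,0,0,0,0,0,0.4],[0,0,0,0,0,0,0.4],[0,0,0,0,0,0,0.4]]'; python3 - <<'E'
from h import *
P,p=RD; o=get_obs();delta(toolR(P),p+P.apply([0.001,0,.083]));print(o['joint_vel'])
E
```

```text
clock: 3.25
position: [0.5307, 0.1847, 0.1205]
tcp_rot: [0.295, 0.075, 0.952, -0.023]
force: [-0.5, 0.7, 0.6]
gripper_width: 0.0352
gripper_force: 0.0
turn(deg, tool) [ 0.    0.09 -0.06]
shift now-axes [ 1.   0.4 20.5]  after-turn-axes [ 1.   0.4 20.5]
[ 6.42164446e-05 -3.47087587e-03  5.83479971e-04 -2.48753969e-03
 -2.81721879e-03  2.46537990e-03]
```

```bash
python3 -m creep '[[1,0.4,10.5,0,0,0,0.4],[0,0,10,0,0,0,0.4],[0,0,0,0,0,0,0.4],[0,0,0,0,0,0,0],[0,0,0,0,0,0,0],[0,0,0,0,0,0,0],[0,0,0,0,0,0,0],[0,0,0,0,0,0,0],[0,0,0,0,0,0,0]]' 6; python3 - <<'E'
from h import *
P,p=RD; o=get_obs();delta(toolR(P),p+P.apply([0.001,0,.083]));print(P.inv().apply(o['force']),o['moment'],o['gripper_width'],o['gripper_force'])
E
```

```text
clock: 4.15
position: [0.5414, 0.1833, 0.1023]
tcp_rot: [0.295, 0.075, 0.952, -0.023]
force: [-1.7, -0.1, 1.7]
gripper_width: 0.0078
gripper_force: 6.0
turn(deg, tool) [-0.01  0.05 -0.05]
shift now-axes [-0.4  0.1 -0.7]  after-turn-axes [-0.4  0.1 -0.7]
[-0.46983346 -0.39198821  2.34075988] [0.12414769 0.27783949 0.02741155] 0.007818104050706483 6.002015769481659
```

```bash
python3 - <<'E'
from h import *
import json
o=get_obs(); json.dump([list(o['position']),list(o['tcp_rot'])],open('reader_home.json','w'))
E
python3 -m creep '[[0,0,0,0,0,0,0],[0,0,0,0,0,0,0],[0,0,-5,0,0,0,0],[0,0,-10,0,0,0,0],[0,0,-15,0,0,0,0],[0,0,-15,0,0,0,0],[0,0,-15,0,0,0,0]]' 30; python3 -m creep '[[0,0,-20,0,0,0,0],[0,0,-20,0,0,0,0],[0,0,-20,0,0,0,0],[0,0,-20,0,0,0,0],[0,0,0,0,0,0,0],[0,0,0,0,0,0,0]]'; python3 - <<'E'
from h import *
P,p=RD; o=get_obs();delta(toolR(P),p+P.apply([0.001,0,.223]))
# hover to inspect rack: TCP above the middle place, plate bottom well above everything
P,p=frame(.589,-.162,-.30); print('to rack hover:');delta(toolR(P),p+P.apply([-.03,0,.26]))
E
```

```text
clock: 4.85
position: [0.507, 0.1885, 0.1523]
tcp_rot: [0.295, 0.075, 0.952, -0.023]
force: [0.2, 0.2, -0.8]
gripper_width: 0.0079
gripper_force: 30.0
clock: 5.45
position: [0.463, 0.1956, 0.2174]
tcp_rot: [0.295, 0.075, 0.952, -0.023]
force: [0.3, 0.6, -1.8]
gripper_width: 0.0075
gripper_force: 30.0
turn(deg, tool) [-0.01  0.02 -0.05]
shift now-axes [-0.9  0.2 -0.8]  after-turn-axes [-0.9  0.2 -0.8]
to rack hover:
turn(deg, tool) [4.65 0.02 6.76]
shift now-axes [ -16.7 -309.    -5.9]  after-turn-axes [ -53.  -304.4   19. ]
```

```bash
python3 -m creep '[[0,0,0,2.32,0,3.38,0],[0,0,0,2.33,0,3.38,0],[-6.6,-38,2.4,0,0,0,0],[-6.6,-38,2.4,0,0,0,0],[-6.6,-38,2.4,0,0,0,0],[-6.6,-38,2.4,0,0,0,0],[-6.6,-38,2.4,0,0,0,0],[-6.6,-38,2.4,0,0,0,0],[-6.6,-38,2.4,0,0,0,0],[-6.6,-38,2.4,0,0,0,0],[0,0,0,0,0,0,0],[0,0,0,0,0,0,0]]'; python3 - <<'E'
from h import *
P,p=frame(.589,-.162,-.30); delta(toolR(P),p+P.apply([-.03,0,.26]))
print(get_obs()['joint_vel'].round(3)); cv2.imwrite('pics/w3.png',capture('wrist'))
E
```

```text
clock: 6.65
position: [0.4254, -0.108, 0.2303]
tcp_rot: [0.291, 0.145, 0.945, -0.044]
force: [-0.3, 0.4, -1.3]
gripper_width: 0.0078
gripper_force: 30.0
turn(deg, tool) [-0.09 -0.14 -0.2 ]
shift now-axes [-1.3 -3.2 -0.7]  after-turn-axes [-1.3 -3.2 -0.7]
[ 0.067 -0.008  0.004 -0.005  0.002  0.011]
```

View pics/w3.png

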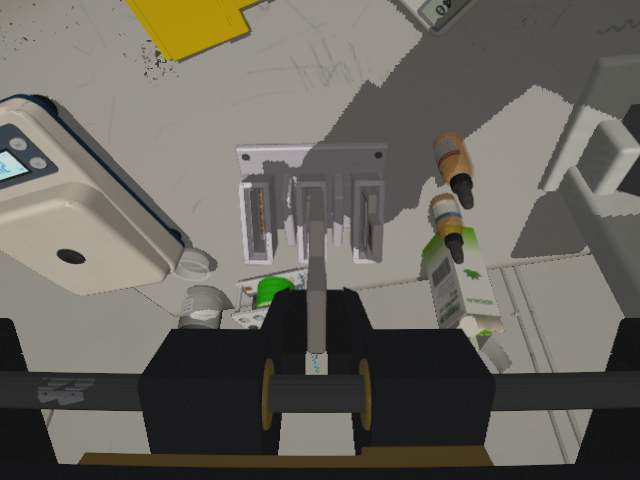

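The wrist view shows the free place with the brown pad at column 257, the fresh cassette at column 370, and the held plate edge-on near column 316. I'll measure the rim edges.

```bash
python3 - <<'E'
from h import *
im=cv2.imread('pics/w3.png')
c=im[138:270,228:392]
cv2.imwrite('pics/z3.png',cv2.resize(cv2.convertScaleAbs(c,alpha=1.2),None,fx=4.5,fy=4.5,interpolation=cv2.INTER_NEAREST))
o=get_obs(); P,p=frame(.589,-.162,-.30)
for y in(-.058,0,.058):
  print(y,proj('wrist',p+P.apply([[-.033,y,.058],[.037,y,.058],[-.015,y,.118],[.015,y,.118],[-.033,y,.08],[0,y,.002]]),o).round(1).tolist())
for r in (190,200,210,220,230,240,250): print(r,cv2.cvtColor(im,cv2.COLOR_BGR2GRAY)[r,232:280].tolist())
E
```

```text
-0.058 [[255.7, 194.9], [259.1, 259.0], [246.2, 229.8], [248.2, 261.5], [252.1, 199.8], [264.4, 212.1]]
0 [[312.9, 194.8], [313.2, 259.0], [312.3, 229.7], [312.5, 261.4], [312.7, 199.7], [313.4, 212.0]]
0.058 [[370.1, 194.7], [367.3, 258.9], [378.5, 229.6], [376.8, 261.3], [373.2, 199.6], [362.5, 212.0]]
190 [151, 151, 151, 151, 150, 148, 150, 190, 189, 188, 186, 159, 108, 106, 105, 105, 114, 126, 93, 93, 93, 87, 73, 73, 77, 82, 66, 69, 94, 102, 82, 91, 100, 100, 99, 99, 92, 74, 73, 74, 73, 73, 75, 81, 87, 88, 88, 88]
200 [152, 151, 151, 150, 152, 151, 149, 151, 187, 189, 189, 180, 138, 100, 106, 105, 104, 109, 108, 73, 73, 75, 74, 72, 74, 79, 86, 61, 83, 108, 90, 88, 98, 100, 100, 100, 98, 89, 73, 73, 74, 73, 75, 77, 86, 86, 87, 87]
210 [150, 151, 151, 151, 151, 151, 151, 152, 162, 187, 187, 187, 170, 104, 107, 105, 104, 108, 109, 79, 74, 73, 74, 74, 73, 73, 78, 83, 77, 95, 88, 81, 88, 99, 99, 100, 99, 92, 77, 73, 74, 74, 74, 76, 83, 89, 89, 89]
220 [151, 151, 151, 151, 151, 151, 151, 152, 156, 173, 187, 187, 186, 167, 99, 107, 104, 103, 110, 114, 72, 74, 74, 74, 73, 73, 77, 81, 77, 70, 83, 97, 85, 94, 99, 99, 98, 97, 89, 72, 73, 73, 73, 74, 79, 86, 88, 88]
230 [152, 151, 151, 151, 152, 151, 152, 151, 152, 160, 184, 187, 186, 187, 163, 96, 106, 104, 101, 114, 125, 75, 74, 74, 73, 74, 74, 79, 79, 55, 71, 95, 98, 87, 98, 98, 98, 98, 93, 80, 74, 74, 74, 73, 83, 121, 152, 152]
240 [152, 151, 151, 151, 151, 152, 151, 152, 151, 151, 163, 188, 185, 187, 183, 156, 107, 105, 102, 101, 99, 90, 75, 74, 75, 75, 73, 76, 80, 82, 82, 81, 94, 115, 142, 176, 166, 183, 181, 155, 74, 73, 75, 74, 74, 93, 133, 151]
250 [151, 151, 151, 151, 151, 151, 152, 152, 151, 151, 148, 154, 190, 186, 186, 177, 139, 104, 98, 102, 99, 99, 89, 77, 81, 82, 82, 83, 83, 81, 82, 80, 86, 104, 128, 153, 170, 183, 181, 169, 129, 74, 74, 92, 130, 152, 151, 151]
```

View pics/z3.png

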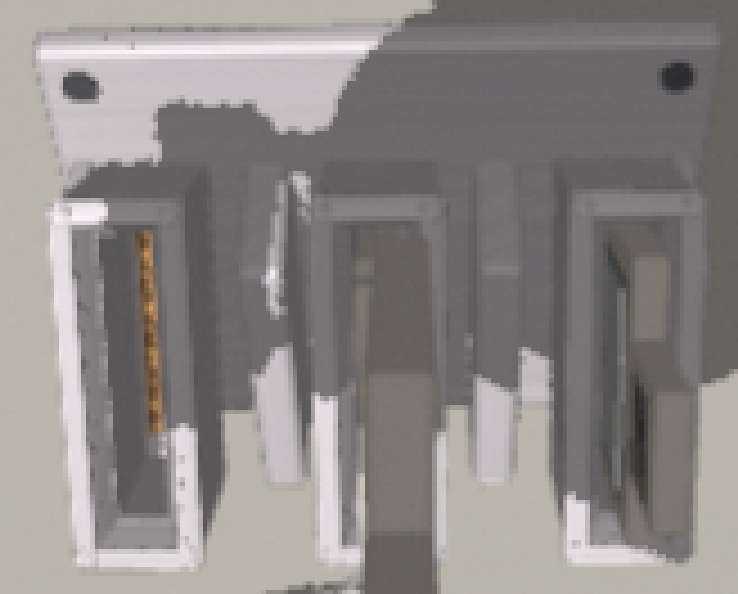

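The zoom gives the outer rim corners at full-image pixels: free place (239.1,182.4), (268.0,181.3), (245.1,263.6), (273.1,263.6); left place (352.9,180.2), (383.6,180.2), (353.6,262.0), (381.3,262.4). The fresh tab's top face runs from about (376,222) to (376,256).

```bash
python3 - <<'E'
from h import *
im=cv2.imread('pics/w3.png'); o=get_obs(); P,p=frame(.589,-.162,-.30)
px=[(239.1,182.4),(268,181.3),(245.1,263.6),(273.1,263.6),(352.9,180.2),(383.6,180.2),(353.6,262),(381.3,262.4),(297.2,181.3),(326.9,181.3),(299.1,263)]
X=onplate('wrist',px,P,p,.058,o)*1e3; print(X.round(1)[:,:2].tolist())
c=lambda i:X[i:i+4].mean(0)
print('free c',c(0),'left c',c(4),'yaw off from rims',(c(4)-c(0))[0]/(c(4)-c(0))[1], 'edge slopes',[(X[b,1]-X[a,1])/(X[b,0]-X[a,0]) for a,b in((0,2),(1,3),(4,6),(5,7),(8,10))])
# fresh tab top face: zoom cols 652..695 , rows 390..533
z=lambda x,y:(228+x/4.5-.4,138+y/4.5-.4)
print('fresh tab top',(onplate('wrist',[z(652,393),z(690,393),z(655,533),z(692,560)],P,p,.118,o)*1e3).round(1).tolist())
# reader reference w2-like check: pad cork
print('pad', (onplate('wrist',[z(137,230),z(152,230),z(148,432),z(162,432)],P,p,.002,o)*1e3).round(1).tolist())
E
```

```text
[[-45.8, -74.0], [-46.9, -44.9], [42.3, -73.4], [42.3, -43.2], [-47.8, 40.1], [-47.8, 70.9], [40.6, 43.4], [41.1, 73.3], [-46.8, -15.6], [-46.7, 14.1], [41.7, -15.2]]
free c [ -2.01652483 -58.86644444  58.        ] left c [-3.46724272 56.93899638 58.        ] yaw off from rims -0.012527199788833617 edge slopes [np.float64(0.006856484610487433), np.float64(0.019282890671471493), np.float64(0.03741955437545939), np.float64(0.02681666702519962), np.float64(0.005283165314477094)]
fresh tab top [[-19.2, 52.5, 118.0], [-19.2, 59.9, 118.0], [9.9, 54.4, 118.0], [15.8, 62.1, 118.0]]
pad [[-28.1, -64.2, 2.0], [-28.1, -60.3, 2.0], [26.7, -64.0, 2.0], [26.7, -60.2, 2.0]]
```

```bash
cat > rackfit.py <<'E'
from h import *
o=get_obs()
px=[(239.1,182.4),(268,181.3),(245.1,263.6),(273.1,263.6),(352.9,180.2),(383.6,180.2),(353.6,262),(381.3,262.4)]
f=np.array([.589,-.162,-.30])
for i in range(6):
    P,p=frame(*f); X=onplate('wrist',px,P,p,.058,o); a,b=X[:4].mean(0),X[4:].mean(0)
    s=np.mean([(X[k,1]-X[j,1])/(X[k,0]-X[j,0]) for j,k in((0,2),(1,3),(4,6),(5,7))]+[-(b-a)[0]/(b-a)[1]]*4)
    e=(a+b)/2-[.002,0,.058]
    f[2]+=s/np.cos(L); f[:2]+=Ro.from_euler('z',f[2]).apply([e[0]/np.cos(L),e[1],0])[:2]
    print(f.round(4),(e*1e3).round(2),s.round(4),((b-a)*1e3).round(2))
E
python3 rackfit.py; python3 - <<'E'
from h import *
o=get_obs(); P,p=frame(.5835,-.161,-.28)
z=lambda x,y:(228+x/4.5-.4,138+y/4.5-.4)
print((onplate('wrist',[z(652,393),z(690,393),z(655,533)],P,p,.118,o)*1e3).round(1).tolist())
print('held: relation to tool', (Rq(o['tcp_rot']).as_rotvec()).round(3))
E
```

```text
[ 0.5832 -0.1613 -0.2787] [-4.74 -0.96 -0.  ] 0.0176 [ -1.45 115.81   0.  ]
[ 0.5823 -0.1603 -0.2766] [-0.98  0.73 -0.  ] 0.0018 [  0.16 114.84   0.  ]
[ 0.5821 -0.1602 -0.2763] [-0.2   0.08 -0.  ] 0.0002 [  0.33 114.63   0.  ]
[ 0.582  -0.1602 -0.2763] [-0.04  0.01 -0.  ] 0.0 [  0.34 114.59   0.  ]
[ 0.582  -0.1602 -0.2763] [-0.01  0.   -0.  ] 0.0 [  0.35 114.58   0.  ]
[ 0.582  -0.1602 -0.2763] [-0.  0. -0.] 0.0 [  0.35 114.58   0.  ]
[[-14.9, 54.2, 118.0], [-14.8, 61.4, 118.0], [13.9, 55.6, 118.0]]
held: relation to tool [ 0.383  2.519 -0.117]
```

```bash
cat >> h.py <<'E'
RK=frame(.582,-.1602,-.2763)
E
python3 - <<'E'
from h import *
P,p=RK; delta(toolR(P),p+P.apply([.001,-.058,.169]))
E
```

```text
turn(deg, tool) [-0.78 -0.13 -1.2 ]
shift now-axes [-27.9 -64.9  87.1]  after-turn-axes [-26.3 -66.7  86.3]
```

```bash
python3 -m creep '[[-13.1,-33.3,0,-0.78,-0.13,-1.2,0],[-13.1,-33.3,0,0,0,0,0],[0,0,20,0,0,0,0],[0,0,25,0,0,0,0],[0,0,25,0,0,0,0],[0,0,16,0,0,0,0],[0,0,0,0,0,0,0],[0,0,0,0,0,0,0],[0,0,0,0,0,0,0]]'; python3 - <<'E'
from h import *
P,p=RK; o=get_obs(); delta(toolR(P),p+P.apply([.001,-.058,.169]))
im=capture('wrist'); cv2.imwrite('pics/w4.png',im)
c=im[90:290,230:430]
cv2.imwrite('pics/z4.png',cv2.resize(cv2.convertScaleAbs(c,alpha=1.3),None,fx=3,fy=3,interpolation=cv2.INTER_NEAREST))
print(proj('wrist',p+P.apply([[-.042,-.073,.058],[-.042,-.043,.058],[.046,-.073,.058],[.046,-.043,.058],[.037,.058,.118],[-.033,-.058,.058]]),o).round(1).tolist())
T=lambda X:np.array(o['position'])+P.apply(np.array(X)-[0,0,.0823])
print('held',proj('wrist',[T([-.030,-.0025,0]),T([-.030,.0025,0]),T([-.033,-.004,.006]),T([-.033,.004,.006]),T([-.033,-.004,.08]),T([-.033,.004,.08])],o).round(1).tolist())
E
```

```text
clock: 7.6
position: [0.4747, -0.1898, 0.176]
tcp_rot: [0.294, 0.13, 0.946, -0.041]
force: [0.1, -0.2, -1.0]
gripper_width: 0.0077
gripper_force: 30.0
turn(deg, tool) [0.01 0.16 0.14]
shift now-axes [ 0.7 -0.3  2. ]  after-turn-axes [ 0.7 -0.3  2. ]
[[297.2, 164.4], [337.1, 164.4], [298.7, 271.5], [335.0, 271.6], [489.3, 296.2], [317.1, 176.3]]
held [[313.9, 190.8], [321.2, 190.8], [311.6, 188.2], [323.6, 188.2], [309.8, 219.4], [326.4, 219.4]]
```

View pics/z4.png

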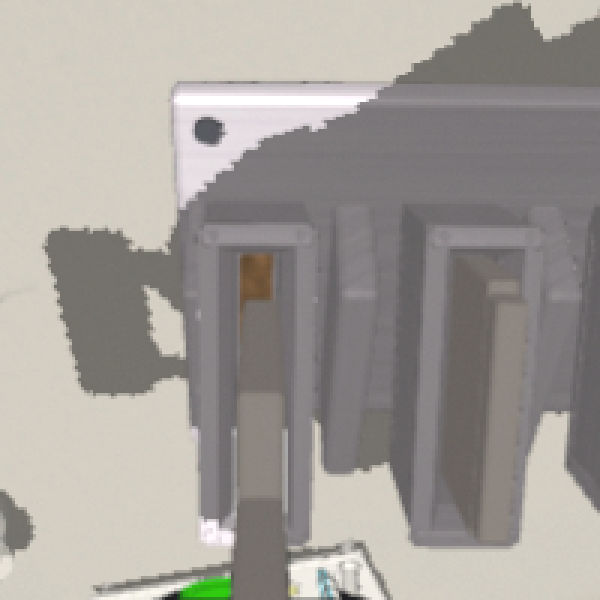

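The view shows the held plate's bottom edge centred at column 317.8, and the free place's rim centred at column 315.4, so the plate has to shift 1.2 mm toward -y. The rows agree with the prediction.

```bash
python3 -m creep '[[0.7,-1.5,10,0.01,0.16,0.14,0],[0,0,15,0,0,0,0],[0,0,10,0,0,0,0],[0,0,10,0,0,0,0],[0,0,8,0,0,0,0],[0,0,7,0,0,0,0],[0,0,0,0,0,0,0],[0,0,0,0,0,0,0]]'; python3 - <<'E'
from h import *
P,p=RK; o=get_obs(); delta(toolR(P),p+P.apply([.001,-.0592,.0843])); print(P.inv().apply(o['force']).round(1),o['moment'].round(2))
im=capture('wrist'); cv2.imwrite('pics/w5.png',im)
E
```

```text
clock: 8.45
position: [0.5061, -0.201, 0.1254]
tcp_rot: [0.292, 0.132, 0.946, -0.041]
force: [0.2, 0.6, -1.4]
gripper_width: 0.0075
gripper_force: 30.0
turn(deg, tool) [-0.01 -0.06 -0.07]
shift now-axes [-0.5  0.7 26.1]  after-turn-axes [-0.5  0.7 26.1]
[-0.7  0.6 -1.2] [ 0.14  0.38 -0.  ]
```

```bash
python3 -m creep '[[0,0,8,0,0,0,0],[0,0,7,0,0,0,0],[0,0,5,0,0,0,0],[0,0,2,0,0,0,0],[0,0,1,0,0,0,0],[0,0,0,0,0,0,0],[0,0,0,0,0,0,0]]'; python3 - <<'E'
from h import *
P,p=RK; o=get_obs(); delta(toolR(P),p+P.apply([.001,-.0592,.0843])); print(P.inv().apply(o['force']).round(1),o['moment'].round(2))
E
```

```text
clock: 9.2
position: [0.5186, -0.2045, 0.1064]
tcp_rot: [0.292, 0.132, 0.946, -0.041]
force: [0.4, -0.2, -0.8]
gripper_width: 0.0077
gripper_force: 30.0
turn(deg, tool) [-0.02 -0.05 -0.07]
shift now-axes [-0.5  0.7  3.1]  after-turn-axes [-0.5  0.7  3.1]
[-0.1 -0.1 -0.9] [ 0.11  0.38 -0.03]
```

```bash
for i in 1 2 3 4; do python3 -m creep '[[0,0,1,0,0,0,0],[0,0,0,0,0,0,0]]' | grep -E 'pos|force'; done; python3 - <<'E'
from h import *
P,p=RK; o=get_obs(); delta(toolR(P),p+P.apply([.001,-.0592,.0843])); print(P.inv().apply(o['force']).round(1),o['moment'].round(2))
E
```

```text
position: [0.5191, -0.2047, 0.1056]
force: [0.1, -0.2, -1.3]
gripper_force: 30.0
position: [0.5197, -0.2048, 0.1046]
force: [0.1, 0.7, -0.4]
gripper_force: 30.0
position: [0.5201, -0.2049, 0.1044]
force: [-10.5, 3.1, 9.6]
gripper_force: 30.0
position: [0.5206, -0.2051, 0.1044]
force: [-20.8, 5.9, 21.1]
gripper_force: 30.0
turn(deg, tool) [-0.03  0.05 -0.02]
shift now-axes [0.1 0.8 0.2]  after-turn-axes [0.1 0.8 0.2]
[-6.   0.  29.6] [0.3  1.17 0.  ]
```

Floor contact came within 0.2 mm of the expected depth. I'll ease off, release and back out.

```bash
python3 -m creep '[[0,0,-1.5,0,0,0,0],[0,0,0,0,0,0,0.4],[0,0,0,0,0,0,0.4],[0,0,0,0,0,0,0.4],[0,0,0,0,0,0,0.4],[0,0,-10,0,0,0,0.4],[0,0,-20,0,0,0,0.4],[0,0,-25,0,0,0,0.4],[0,0,-25,0,0,0,0.4],[0,0,-20,0,0,0,0.4],[0,0,0,0,0,0,0.4],[0,0,0,0,0,0,0.4]]'; python3 - <<'E'
from h import *
P,p=RK; o=get_obs(); print(o['gripper_width'],P.inv().apply(o['position']-p).round(4))
im=capture('wrist'); cv2.imwrite('pics/w6.png',im)
print('pred home tab/shoulder',proj('wrist',p+P.apply([[-.015,-.0592,.120],[.015,-.0592,.120],[-.033,-.0592,.082],[-.046,-.0592,.058]]),o).round(1).tolist())
cv2.imwrite('pics/z6.png',cv2.resize(cv2.convertScaleAbs(im[120:320,230:480],alpha=1.3),None,fx=3,fy=3,interpolation=cv2.INTER_NEAREST))
E
```

```text
clock: 11.2
position: [0.4657, -0.1896, 0.1869]
tcp_rot: [0.293, 0.132, 0.946, -0.041]
force: [0.0, -0.2, 0.3]
gripper_width: 0.0352
gripper_force: 0.0
0.035158674251747755 [ 0.0006 -0.06    0.1849]
pred home tab/shoulder [[318.9, 218.2], [318.9, 260.7], [318.6, 180.4], [318.5, 158.5]]
```

View pics/z6.png

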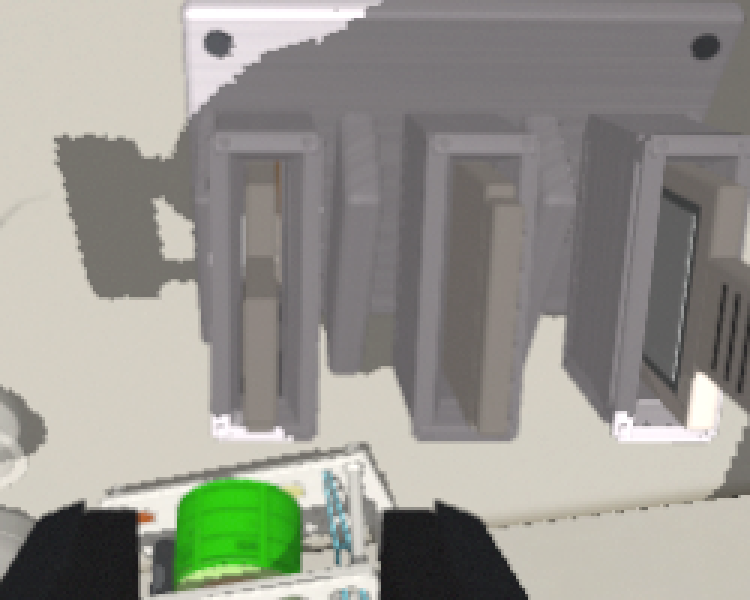

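The finished plate is seated. Its tab's top face spans full-image rows 219–264, the shoulder is at row 181.7 and the column is 317.3, all close to the home prediction. Next I'll hover over the fresh cassette and measure it.

```bash
python3 -m creep '[[0,39,-5,0,0,0,0.5],[0,39,-5,0,0,0,0.5],[0,39,0,0,0,0,0.5],[0,0,0,0,0,0,0.5],[0,0,0,0,0,0,0.5],[0,0,0,0,0,0,0.5]]'; python3 - <<'E'
from h import *
g0=cv2.cvtColor(cv2.imread('pics/w6.png'),cv2.COLOR_BGR2GRAY); print('col317 rows 176..',g0[176:272,317].tolist())
P,p=RK; o=get_obs(); print(P.inv().apply(o['position']-p).round(4))
im=capture('wrist'); cv2.imwrite('pics/w7.png',im); g=cv2.cvtColor(im,cv2.COLOR_BGR2GRAY)
a=proj('wrist',p+P.apply([[-.015,.058,.118],[.015,.058,.118],[-.033,.058,.08],[-.042,.043,.058],[-.042,.073,.058],[.046,.043,.058],[.046,.073,.058]]),o).round(1);print(a.tolist())
cv2.imwrite('pics/z7.png',cv2.resize(cv2.convertScaleAbs(im[140:290,230:400],alpha=1.5),None,fx=4,fy=4,interpolation=cv2.INTER_NEAREST))
E
```

```text
clock: 11.85
position: [0.4923, -0.0761, 0.1945]
tcp_rot: [0.292, 0.133, 0.946, -0.041]
force: [0.4, 0.4, -0.2]
gripper_width: 0.0442
gripper_force: 0.0
col317 rows 176.. [88, 88, 88, 88, 87, 95, 104, 106, 105, 106, 106, 106, 106, 106, 106, 105, 105, 106, 105, 106, 104, 106, 107, 106, 106, 105, 106, 106, 106, 96, 87, 88, 87, 87, 87, 88, 87, 88, 87, 87, 87, 86, 87, 96, 103, 105, 106, 105, 105, 106, 105, 105, 106, 105, 106, 105, 107, 105, 105, 106, 105, 105, 105, 106, 105, 105, 105, 105, 105, 105, 105, 105, 105, 104, 106, 105, 105, 105, 104, 105, 105, 105, 105, 106, 101, 102, 105, 113, 168, 192, 178, 164, 160, 160, 160, 160]
[0.0005 0.0564 0.1942]
[[319.9, 214.1], [319.9, 255.1], [319.5, 178.3], [300.9, 162.7], [337.8, 162.6], [302.4, 262.8], [336.2, 262.8]]
```

View pics/z7.png

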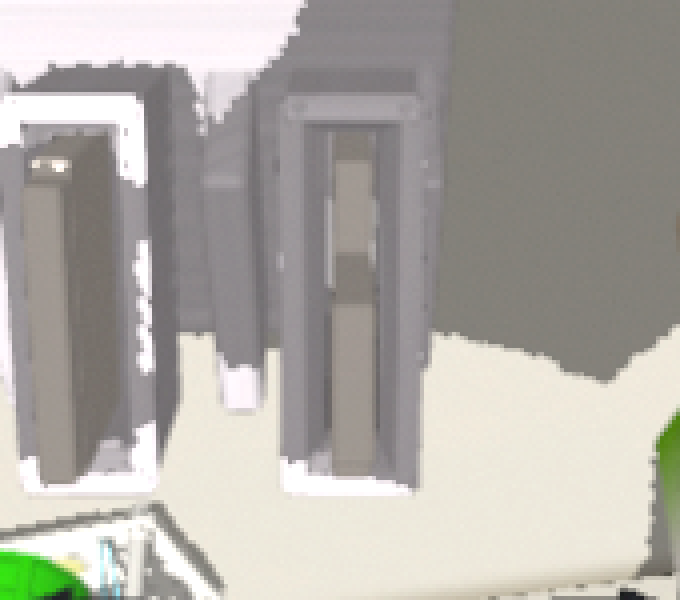

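The fresh tab's top face is centred at column 318.5, rows 215.7–255.5, which puts it at about (0.7, 57.0) in rack plate axes. The row profile from the previous picture has the finished tab at rows 219.4–260.5 against 218.2–260.7 predicted, so that plate is home. Now I'll grasp the fresh one.

```bash
python3 -m creep '[[-0.2,0.6,20,0,0,0,0.4],[0,0,30,0,0,0,0.4],[0,0,30,0,0,0,0.4],[0,0,20,0,0,0,0.4],[0,0,12,0,0,0,0.4],[0,0,0,0,0,0,0.4],[0,0,0,0,0,0,0.4]]'; python3 -m creep '[[0,0,0,0,0,0,0],[0,0,0,0,0,0,0],[0,0,0,0,0,0,0],[0,0,0,0,0,0,0],[0,0,0,0,0,0,0],[0,0,0,0,0,0,0]]' 6; python3 - <<'E'
from h import *
P,p=RK; o=get_obs(); print(P.inv().apply(o['position']-p).round(4),P.inv().apply(o['force']).round(1),o['moment'].round(2))
E
```

```text
clock: 12.6
position: [0.5531, -0.093, 0.1028]
tcp_rot: [0.292, 0.133, 0.946, -0.041]
force: [-0.4, 0.5, 0.2]
gripper_width: 0.0353
gripper_force: 0.0
clock: 13.2
position: [0.5535, -0.0921, 0.1032]
tcp_rot: [0.293, 0.132, 0.946, -0.041]
force: [-4.6, 1.2, 5.6]
gripper_width: 0.0076
gripper_force: 6.0
[0.0011 0.0577 0.0831] [-0.8 -0.1  7.3] [ 0.02  0.31 -0.06]
```

```bash
python3 -m creep '[[0,0,0,0,0,0,0],[0,0,0,0,0,0,0],[0,0,-5,0,0,0,0],[0,0,-10,0,0,0,0],[0,0,-20,0,0,0,0],[0,0,-25,0,0,0,0],[0,0,-25,0,0,0,0],[0,0,-25,0,0,0,0],[0,0,-25,0,0,0,0],[0,0,-15,0,0,0,0],[0,0,0,0,0,0,0],[0,0,0,0,0,0,0]]' 30; cat >> h.py <<'E'
import json
def rh(dx,dz):   # reader home TCP pose shifted in plate axes
    q,r=json.load(open('reader_home.json')); R=Rq(r); return R,np.array(q)+R.apply([-dx,0,-dz])
E
python3 - <<'E'
from h import *
print(get_obs()['gripper_width']); delta(*rh(.0015,.140)); delta(*rh(.0015,.0908))
E
```

```text
clock: 14.4
position: [0.4717, -0.069, 0.2264]
tcp_rot: [0.292, 0.132, 0.946, -0.041]
force: [0.2, -0.6, -1.6]
gripper_width: 0.0076
gripper_force: 30.0
0.007585097842650001
turn(deg, tool) [-3.9  -0.12 -5.72]
shift now-axes [ 70.  252.3 -38.3]  after-turn-axes [ 44.4 260.  -21. ]
turn(deg, tool) [-3.9  -0.12 -5.72]
shift now-axes [ 70.1 255.6  10.8]  after-turn-axes [ 44.4 260.   28.2]
```

```bash
python3 -m creep '[[5.5,0,-2.6,-1.95,-0.06,-2.86,0],[5.5,0,-2.6,-1.95,-0.06,-2.86,0],[5.5,37,-2.6,0,0,0,0],[5.5,37,-2.6,0,0,0,0],[5.5,37,-2.6,0,0,0,0],[5.6,37,-2.6,0,0,0,0],[5.6,37,-2.6,0,0,0,0],[5.6,37,-2.6,0,0,0,0],[0,38,0,0,0,0,0],[0,0,0,0,0,0,0],[0,0,0,0,0,0,0],[0,0,0,0,0,0,0]]';  python3 - <<'E'
from h import *
delta(*rh(.0015,.140)); print(get_obs()['joint_vel'].round(3))
E
```

```text
clock: 15.6
position: [0.4649, 0.1956, 0.218]
tcp_rot: [0.294, 0.075, 0.952, -0.023]
force: [1.2, 0.3, -2.5]
gripper_width: 0.0076
gripper_force: 30.0
turn(deg, tool) [-0.06 -0.07 -0.01]
shift now-axes [-0.  -0.2 -0.8]  after-turn-axes [-0.  -0.2 -0.8]
[-0.014 -0.014  0.001 -0.002  0.001  0.004]
```

```bash
python3 -m creep '[[0,-0.2,15,0,0,0,0],[0,0,20,0,0,0,0],[0,0,20,0,0,0,0],[0,0,15,0,0,0,0],[0,0,10,0,0,0,0],[0,0,8,0,0,0,0],[0,0,6,0,0,0,0],[0,0,0,0,0,0,0],[0,0,0,0,0,0,0]]';  python3 - <<'E'
from h import *
o=get_obs(); delta(*rh(.0015,.0008)); print(RD[0].inv().apply(o['force']).round(1),o['moment'].round(2))
E
```

```text
clock: 16.5
position: [0.5176, 0.1879, 0.1417]
tcp_rot: [0.295, 0.075, 0.952, -0.023]
force: [-0.0, -0.8, -1.0]
gripper_width: 0.0078
gripper_force: 30.0
turn(deg, tool) [0.01 0.04 0.  ]
shift now-axes [ 0.8 -0.8 45.4]  after-turn-axes [ 0.8 -0.8 45.4]
[-0.5 -0.8 -0.9] [ 0.09  0.44 -0.02]
```

```bash
python3 -m creep '[[0.4,-0.7,5,0,0,0,0],[0,0,8,0,0,0,0],[0,0,10,0,0,0,0],[0,0,8,0,0,0,0],[0,0,6,0,0,0,0],[0,0,4,0,0,0,0],[0,0,0,0,0,0,0],[0,0,0,0,0,0,0]]' && python3 -m creep '[[0,0,1,0,0,0,0],[0,0,0,0,0,0,0],[0,0,0,0,0,0,0]]';  python3 - <<'E'
from h import *
o=get_obs(); delta(*rh(.0015,.0008)); print(RD[0].inv().apply(o['force']).round(1),o['moment'].round(2))
E
```

```text
clock: 17.3
position: [0.5401, 0.1837, 0.1074]
tcp_rot: [0.295, 0.075, 0.952, -0.023]
force: [-0.1, 0.3, -1.3]
gripper_width: 0.0077
gripper_force: 30.0
clock: 17.6
position: [0.5407, 0.1836, 0.1067]
tcp_rot: [0.295, 0.075, 0.952, -0.023]
force: [0.4, -0.3, -2.1]
gripper_width: 0.0077
gripper_force: 30.0
turn(deg, tool) [0.01 0.04 0.01]
shift now-axes [ 0.3 -0.2  3.2]  after-turn-axes [ 0.3 -0.2  3.2]
[-0.8 -0.2 -2. ] [ 0.12  0.45 -0.01]
```

```bash
for r in '[[0,0,1,0,0,0,0],[0,0,0,0,0,0,0]]'; do :; done; python3 -m creep '[[0,0,1,0,0,0,0],[0,0,0.7,0,0,0,0],[0,0,0,0,0,0,0]]' | grep -E 'pos|^force'; python3 -m creep '[[0,0,1,0,0,0,0],[0,0,0,0,0,0,0]]' | grep -E 'pos|^force'; python3 -m creep '[[0,0,1,0,0,0,0],[0,0,0,0,0,0,0]]' | grep -E 'pos|^force';  python3 - <<'E'
from h import *
o=get_obs(); delta(*rh(.0015,.0008)); print(RD[0].inv().apply(o['force']).round(1),o['moment'].round(2))
E
```

```text
position: [0.5416, 0.1834, 0.105]
force: [-0.3, -0.0, -2.6]
position: [0.5422, 0.1833, 0.1042]
force: [-0.4, -0.4, -2.2]
position: [0.5425, 0.1835, 0.1039]
force: [-6.0, 1.2, 5.0]
turn(deg, tool) [0.02 0.05 0.02]
shift now-axes [ 0.3 -0.3 -0.1]  after-turn-axes [ 0.3 -0.3 -0.1]
[-2.2  0.3  7.5] [ 0.1   0.76 -0.  ]
```

```bash
python3 -m creep '[[0,0,1.5,0,0,0,0],[0,0,0,0,0,0,0],[0,0,-1.2,0,0,0,0],[0,0,0,0,0,0,0.4],[0,0,0,0,0,0,0.4],[0,0,0,0,0,0,0.4],[0,0,0,0,0,0,0.4],[0,0,-10,0,0,0,0.4],[0,0,-20,0,0,0,0.4],[0,0,-30,0,0,0,0.4],[0,0,-30,0,0,0,0.4],[0,0,-30,0,0,0,0.4]]'; python3 -m creep '[[0,0,-10,0,0,0,0.4],[0,0,0,0,0,0,0.4],[0,0,0,0,0,0,0.4]]'; python3 - <<'E'
from h import *
P,p=RD; o=get_obs(); im=capture('wrist'); cv2.imwrite('pics/w8.png',im); g=cv2.cvtColor(im,cv2.COLOR_BGR2GRAY)
a=proj('wrist',p+P.apply([[-.015,0,.118],[.015,0,.118],[-.033,0,.08]]),o); print(a.round(1).tolist(),P.inv().apply(o['position']-p).round(4))
c=int(round(a[0,0])); r=int(a[:2,1].mean()); print('row',r,c-14,g[r,c-14:c+15].tolist()); r0=int(a[2,1])-5; print('col',c,r0,g[r0:int(a[1,1])+9,c].tolist())
s=capture('scene'); t=capture('top')
z=lambda im,x,y,w,h:cv2.resize(cv2.convertScaleAbs(im[y:y+h,x:x+w],alpha=1.4),(400,300),interpolation=cv2.INTER_CUBIC)
cv2.imwrite('pics/z8.png',np.vstack([np.hstack([z(im,240,130,160,120),z(s,300,230,140,105)]),np.hstack([z(s,250,150,100,75),z(t,338,165,100,75)])]))
E
```

```text
clock: 19.5
position: [0.4747, 0.1939, 0.2035]
tcp_rot: [0.295, 0.075, 0.952, -0.023]
force: [0.3, -0.1, -0.3]
gripper_width: 0.0351
gripper_force: 0.0
clock: 19.8
position: [0.4703, 0.1945, 0.2096]
tcp_rot: [0.295, 0.075, 0.952, -0.023]
force: [0.5, 0.6, 0.2]
gripper_width: 0.0357
gripper_force: 0.0
[[317.5, 205.9], [317.5, 244.8], [317.4, 172.7]] [ 1.700e-03 -1.000e-04  2.115e-01]
row 225 303 [63, 63, 63, 60, 55, 53, 53, 48, 69, 101, 107, 108, 109, 109, 108, 108, 108, 108, 97, 67, 47, 55, 53, 54, 55, 60, 64, 64, 63]
col 317 167 [48, 57, 78, 90, 90, 89, 89, 99, 107, 109, 109, 110, 109, 109, 110, 109, 110, 109, 109, 109, 110, 110, 109, 109, 110, 110, 109, 109, 109, 100, 91, 91, 91, 90, 89, 90, 90, 90, 91, 89, 96, 104, 108, 108, 109, 109, 109, 109, 109, 109, 108, 109, 108, 109, 108, 109, 108, 109, 108, 109, 108, 110, 109, 108, 108, 109, 109, 109, 108, 108, 108, 108, 109, 108, 109, 108, 109, 109, 103, 104, 109, 108, 105, 82, 64, 65]
```

View pics/z8.png

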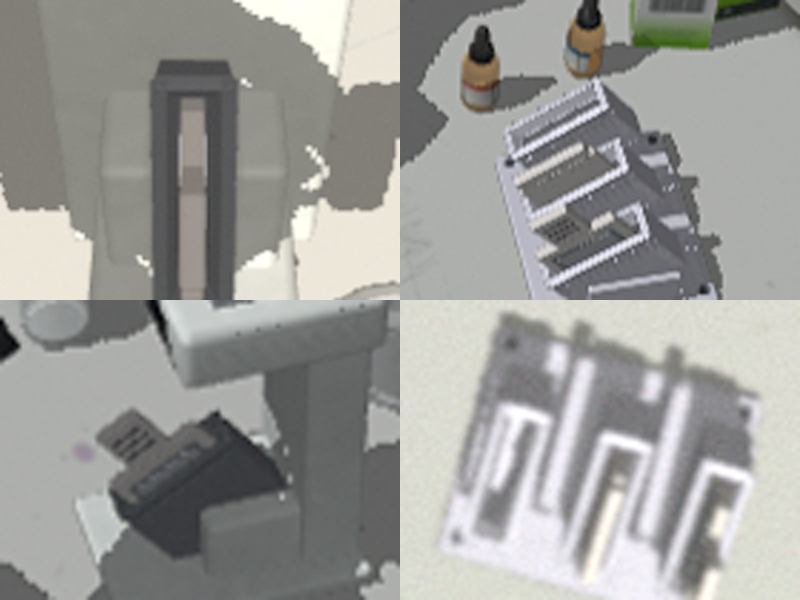

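The wrist crop shows the fresh tab at rows 207–245, column 317, within about 1 px of home. The scene and top crops show the finished cassette in the right rack place, the dam still in the middle, the left place empty and the bottles where they were. Handing in now.

```bash
python3 -c "
from station import *
print(close_job())"
```

```text
the job is handed in; nothing more can be done
None
```

The finished cassette is home in the rack's free (right) place and the fresh one is home in the reader's slot; the job was handed in at about 20 s with the robot clear of everything, and no verdict came back.

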